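# Unclamp the dental cuvette and hold it in the curing light

## Task

Release the cuvette from its clamping frame by turning all three black clamp knobs anticlockwise to their end stops, then lift it out, gripping it by its two frosted sides only and never touching its clear windows or clear top. Hold it upright and still in the curing light, centred on the beam midway between the two lamp heads with a clear window facing each lens, and finish while still holding it there. Do not bump the lamps or disturb the dish, the tooth model and the syringe.

Things in the scene. Friction and masses are not known exactly. Their poses are not given: they have to be found in the camera images.
- clamp_frame: Aluminium clamping frame fixed to the bench: plate 130 (x) x 200 (y) x 12 mm, spanning y -104 to +96 mm from the origin, which is under it where the cuvette stands. The cuvette's foot rests on the plate between 5 mm high ledges (1.5 mm play). Knobs A, B, C stand at (-38, 66), (38, 66), (0, -76) mm. Left or right of the lamps; place and yaw vary.
- clamp_a (a joint): Turn of captive clamp bolt A, rad, growing anticlockwise seen from above. 0 = its steel dog points straight over the cuvette's foot; 1.57 = end stop, dog swung clear. Starts 0.15 to 0.45. Light friction (0.05 N m), no spring: it stays where left. Can be turned in one grasp.
- clamp_b (a joint): The same for bolt B.
- clamp_c (a joint): The same for bolt C.
- clamp_a_grip (a point): On knob A's turning axis, 55 mm above the bench, inside its black wing: 28 mm long (x), 12 mm thick (y: grip across it from above), from 39 to 65 mm above the bench. x points to the tip of the steel dog (36 mm reach, 14 mm wide, top at 29.5 mm), which turns with the knob; white dot on that end of the wing. Collar of 21 mm diameter below the wing.
- clamp_b_grip (a point): The same for knob B.
- clamp_c_grip (a point): The same for knob C.
- cuvette: Loose cuvette, 0.2 to 0.4 kg: blue foot 84 (x) x 76 (y) x 10 mm, on it a clear block 40 (x) x 52 (y) mm with a cast of three teeth inside, top 60 mm above the underside. Origin: centre of the underside. Milky frosted sides at +x and -x, 40 mm apart, 49 mm wide, from 10 to 60 mm above the underside; clear windows at +y and -y, clear top. At the start its yaw is the frame's.
- cuvette_center (a point): Centre of the cuvette's block, 35 mm above its underside; axes as the cuvette's.
- frosted_a: Frosted (milky white) side at the cuvette's +x face, origin and axes as the cuvette's: may be gripped.
- frosted_b: Frosted (milky white) side at the cuvette's -x face, origin and axes as the cuvette's: may be gripped.
- clear_walls: The clear windows (at +y and -y) and clear top of the cuvette, origin and axes as the cuvette's: must not be touched.
- curing_stand: White lamp stand fixed to the bench: base 95 (x) x 310 (y) x 14 mm, origin under its centre. Two white lamp heads, 38 mm diameter, lit blue lenses, face one another along its y axis 130 mm above the bench, lenses about 130 mm apart; 15 mm behind each face an orange shield of 60 mm diameter (top 160 mm above the bench). Place and yaw vary.
- beam_center (a point): Midpoint between the two lenses, on the beam, 130 mm above the bench; its y axis runs along the beam, z up.
- dish: White bowl, 84 mm across, 30 mm high, loose; leave it alone. Origin under its centre.
- tooth_model: Single tooth on a round grey base, 28 mm across, 43 mm high, loose; leave it alone. Origin under its centre.
- syringe: Black composite syringe lying along its x axis, about 140 mm long, 15 mm thick with 30 mm wide finger wings, loose; leave it alone. Origin under its middle.
There are look-alikes about, which are no part of the job. There is more than one size of the clamp_frame; the one meant has the size given above.

How it is judged:
By the outcome, as a careful person would: the job done as asked, in the order asked, and still so for the second after the job is handed in, while the arm keeps its last pose, push and grip.
It also fails if it takes over 72 s, if anything falls off the work surface, if the arm or the gripper's body presses on something with over 40 N, if the wrist force passes 120 N, or if a joint passes its speed limit or range.

## Robot

A 6-joint arm with a two-finger parallel gripper is mounted at the origin on the work surface. World frame = base frame: x ahead of the robot, y to its left, z up, the work surface at z = 0. Lengths are in mm, angles in rad, forces in N, time in s.
With the tool pointing down it reaches from about 300 to 775 mm from the base axis. Payload 14.6 kg.
Tool frame: the origin (TCP) lies on the mounting face of the last link; the fingertips stand 199 mm ahead of it and the grasp point (between the pads) lies 180 mm ahead of it; z points along the fingers, y is the line along which they close (so a half turn about z gives the same grasp; the last joint's range is limited). The gripper opens to 94 mm and grips with 3 to 60 N. Pads are 16 mm wide; open, the fingers measure 119 mm over their backs; the gripper's body (75 mm by 177 mm) begins 78 mm behind the grasp point.
Start: joints at [-1.391, 0.3, 1.521, -0, 1.321, -0.067], TCP at [134.36, -533.328, 404.646] pointing down, gripper open.
Joint ranges: [-3.03, 3.03], [-0.79, 2.21], [0.23, 2.52], [-1.04, 4.18], [0, 3.07], [-2.55, 2.55]. Speed limits (rad/s): [2.22, 2.22, 2.57, 3.14, 3.14, 3.14].

## Interface

Orientations are given as [roll, pitch, yaw] about the fixed x, y, z axes, in that order (R = Rz(yaw) Ry(pitch) Rx(roll)).
In Python, from cell import manip gives the robot as it stands. The module is installed in compiled form; this text tells all that it offers.
- The arm moves only by the shell command python3 -m creep 'ROWS' [FORCE]. ROWS is a JSON object of lists of equal length, an entry for each row: "slide": the shift along the world's x, y, z in cm, a list of three; "turn": the turn about the world's z in rad; "claw": the opening, from 0 (shut) to 1 (fully open). A call has 1 to 8 rows; each row shifts and turns the commanded pose from where the row before left it; what a row does not reach is not made up. A row lasts 1/8 s, in which the tool goes at most 62.5 mm and 10.7 degrees, less where a joint would pass 70% of its speed; a pose out of reach is approached as far as the arm can. A call with a gripper value outside its range is refused whole. The fingers move at their own pace and stop on an object; FORCE is the grip in N (left out, the last holds). Time passes only in rows, so rows that do not move let the fingers close. It gives the time, the measured TCP pose, the force, the opening and the grip force at its end, in the units of the state.
- manip.read_state(): the state, without advancing time (a new reading comes with each control period).
- manip.camera(name): name is "scene" or "top"; returns (picture, depth): 384x512x3 uint8, red, green, blue; 384x512 float32, mm along the optical axis (not along the pixel's ray), 0 where there is no reading.
- manip.calibration(name): a dict with "intrinsics" (3x3 intrinsics, pixels), "pose" (4x4, takes a point from camera to world coordinates). Camera axes: x right, y up, looking along -z (the intrinsics and any distortion apply to the point x, -y, -z); pixel columns grow to the right and rows downward; lengths in mm; the calibration is good to about 2 mm. A picture is of the moment at which its call begins. calibration takes no time and is no camera call.
- manip.sign_off(): hands the job in; it is judged then, once.
Trained networks look in the newest picture that a camera, given by its name, has taken for a name from the list of things; names that differ only in an ending like _2 or _b are one class to them, and where a whole thing is asked for, a point or a joint stands for the part that bears it (a point fixed in the world has none). Each returns a list of dicts, best first, with "score" (0 to 1); they miss things now and then, are a little off and sometimes report something else, mostly with a low value. They report only what shows in the picture. A call takes as long as a camera call. They do not tell look-alikes from the thing itself.
- manip.cut_out(query, camera): "mask" (384x512 bool, what is visible of it) and "position" ([column, row] in pixels, amid what is visible of it).
The state is a dict: "clock": time; "joints": joint angles; "qd": joint speeds; "effort": joint torques, N m; "eef_pos": TCP position; "eef_rot": TCP orientation; "wrist_force": force on the tool from outside, world axes, zero at the start; "moment": the same for the moment, N m; "finger_gap": finger opening in mm; "finger_force": force on a finger pad.
Only numpy, scipy, OpenCV 4.12 (cv2) and the standard library are available. Lean on these libraries where they do the work, as an engineer would, in place of code of your own. Each camera call takes 0.05 s, during which the arm holds its last target. There are 200 camera calls.

## Working session

There is one attempt and no reset: what is moved stays moved. The work goes in short steps, Python scripts to look and compute and a shell command to move; the robot and the scene stay as the last step left them, time stands still between calls to the robot, and variables do not carry over. Pictures are saved under pics/ and viewed, at most 10 in all, crops included, and the job is handed in when it is done.

```bash
mkdir -p pics; cat > h.py <<'E'
import numpy as np, cv2
from cell import manip
def pts(cam,d):
    c=manip.calibration(cam);K=np.array(c["intrinsics"]);T=np.array(c["pose"])
    v,u=np.mgrid[0:384,0:512]
    x=(u-K[0,2])/K[0,0]*d;y=(v-K[1,2])/K[1,1]*d
    P=np.stack([x,-y,-d,np.ones_like(d)],-1)@T.T
    return P[...,:3]
def shot(cam):
    im,d=manip.camera(cam);return im,d,pts(cam,d)
def save(im,n): cv2.imwrite(n,cv2.cvtColor(im,cv2.COLOR_RGB2BGR))
E
python3 - <<'E'
from h import *
for c in("top","scene"):
    im,d,P=shot(c); np.savez(f"{c}0.npz",im=im,d=d,P=P)
    save(cv2.resize(im,(800,600)),f"pics/{c}0.png")
    k=manip.calibration(c);print(k)
print(manip.read_state())
E
```

```text
{'intrinsics': array([[452.7510756 ,   0.        , 260.63915994],
       [  0.        , 452.7510756 , 186.83419136],
       [  0.        ,   0.        ,   1.        ]]), 'pose': array([[-1.21540034e-02,  9.91387609e-01, -1.30395125e-01,
         3.25209284e+02],
       [-9.99724831e-01, -1.46643595e-02, -1.83090068e-02,
        -7.69220210e+00],
       [-2.00634835e-02,  1.30136717e-01,  9.91293040e-01,
         1.25906325e+03],
       [ 0.00000000e+00,  0.00000000e+00,  0.00000000e+00,
         1.00000000e+00]])}
{'intrinsics': array([[382.82405298,   0.        , 253.45748077],
       [  0.        , 382.82405298, 193.10690076],
       [  0.        ,   0.        ,   1.        ]]), 'pose': array([[-3.88071935e-01, -5.90477353e-01,  7.07627492e-01,
         1.27514528e+03],
       [ 9.21608745e-01, -2.43526597e-01,  3.02212041e-01,
         3.35522183e+02],
       [-6.12325128e-03,  7.69435697e-01,  6.38694930e-01,
         7.84197985e+02],
       [ 0.00000000e+00,  0.00000000e+00,  0.00000000e+00,
         1.00000000e+00]])}
{'clock': 0.1, 'joints': array([-1.39061585e+00,  3.00363670e-01,  1.52149193e+00,  1.37716603e-05,
        1.32070000e+00, -6.66289428e-02]), 'qd': array([-1.76672272e-05, -2.58805307e-03, -2.60160318e-03, -5.65432707e-04,
       -1.01198274e-03,  5.14246729e-04]), 'effort': array([ 2.07004960e-03, -5.32642722e+01, -3.53283191e+01,  7.09267915e-02,
        2.35034258e-02, -7.09016649e-05]), 'eef_pos': array([ 134.34803096, -533.30561397,  404.18287977]), 'eef_rot': array([-3.14063273e+00, -7.74232855e-05,  2.46805963e-01]), 'wrist_force': array([ 0.75977688, -0.24915965, -0.66825105]), 'moment': array([-0.00950699,  0.02732109, -0.02028362]), 'finger_force': 0.0, 'finger_gap': 93.98955799472277}
```

View pics/top0.png

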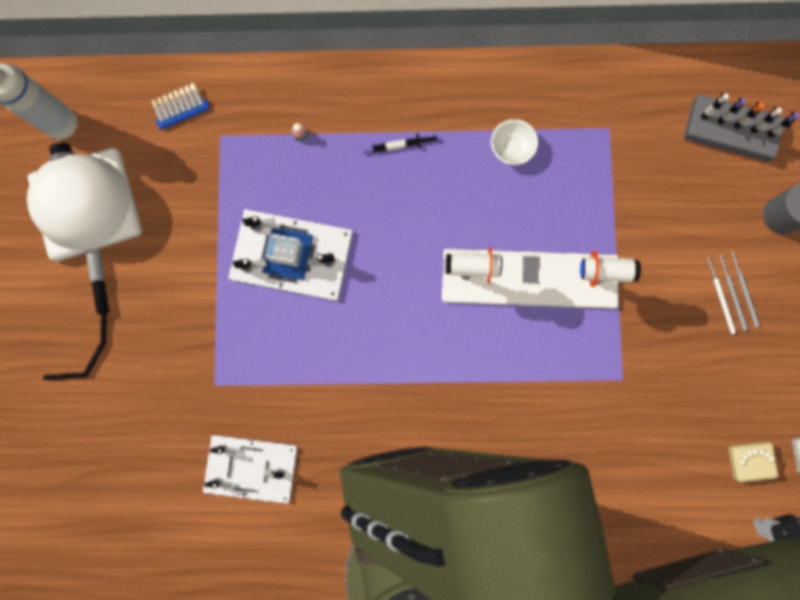

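View pics/scene0.png

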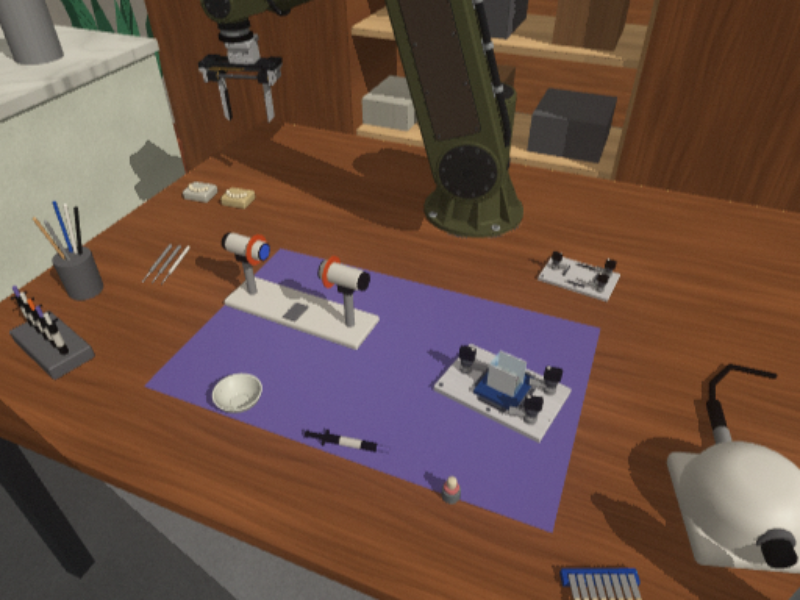

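The top view shows two frames: (290,255), which holds the cuvette, and (250,470), which is empty and looks smaller. I'll measure both and crop them. The lamp stand is at about (530,275).

```bash
python3 - <<'E'
from h import *
z=np.load("top0.npz");im,P=z["im"],z["P"]
s=np.load("scene0.npz");Ps,ims=s["P"],s["im"]
def box(c0,c1,r0,r1,zl,zh,name):
    m=np.zeros(P.shape[:2],bool);m[int(r0*.64):int(r1*.64),int(c0*.64):int(c1*.64)]=1
    m&=(P[...,2]>zl)&(P[...,2]<zh)
    p=P[m][:,:2].astype(np.float32)
    if len(p)<5: print(name,len(p));return
    r=cv2.minAreaRect(p);print(name,len(p),np.round(r[0],1),np.round(r[1],1),round(r[2],1),"mean",p.mean(0).round(1),"z",P[m][:,2].mean().round(1))
box(215,370,195,315,7,18,"frame"); box(190,310,425,515,6,18,"small")
box(215,370,195,315,66,80,"cuv top")
box(215,370,195,315,54,65.9,"mid")
box(240,270,205,232,50,75,"k1");box(228,256,255,275,50,75,"k2");box(315,340,248,270,50,75,"k3")
box(430,640,235,320,8,20,"stand");box(430,500,240,290,100,170,"lampL");box(570,650,240,290,100,170,"lampR")
for n in("dish","tooth_model","syringe"):
    for o in manip.cut_out(n,"top")[:1]:
        q=P[o["mask"]];print(n,o["score"],o["position"],np.median(q,0).round(0),q[:,2].max())
a=cv2.resize(im[125:200,140:235],(760,600),interpolation=cv2.INTER_CUBIC);save(a,"pics/crop1.png")
b=cv2.resize(ims[215:285,270:370],(800,560),interpolation=cv2.INTER_CUBIC);save(b,"pics/crop2.png")
E
```

```text
frame 1987 [566.  223.3] [218.9 272.1] 0.0 mean [558.1 218.4] z 12.7
small 1755 [186.7 295.4] [147.5 207. ] 1.7 mean [185.5 290.5] z 10.3
cuv top 354 [579.5 230.4] [ 84.4 170. ] 2.4 mean [562.5 231. ] z 71.3
mid 111 [579.9 230.8] [ 85.9 174.3] 3.4 mean [564.4 248. ] z 61.8
k1 60 [613. 286.] [12.6 27.4] 5.9 mean [612.5 285.8] z 62.9
k2 56 [539.3 302.3] [12.2 27.9] 9.7 mean [538.8 301.1] z 63.6
k3 54 [546.1 155.2] [27.3 11.9] 89.7 mean [545.9 155. ] z 64.6
stand 2752 [ 525.1 -203.8] [350.8 125.1] 88.1 mean [ 504.6 -204.1] z 14.5
lampL 526 [515.5 -91. ] [85.4 54. ] 89.9 mean [515.8 -92.3] z 145.4
lampR 607 [ 505.6 -311.1] [91.3 58.5] 85.2 mean [ 504.8 -306.5] z 144.0
dish 0.66 [187.3, 81.4] [785. 207.  24.] 47.505802777119925
syringe 0.46 [255.4, 89.5] [763.  22.  13.] 19.77523461595365
```

View pics/crop1.png

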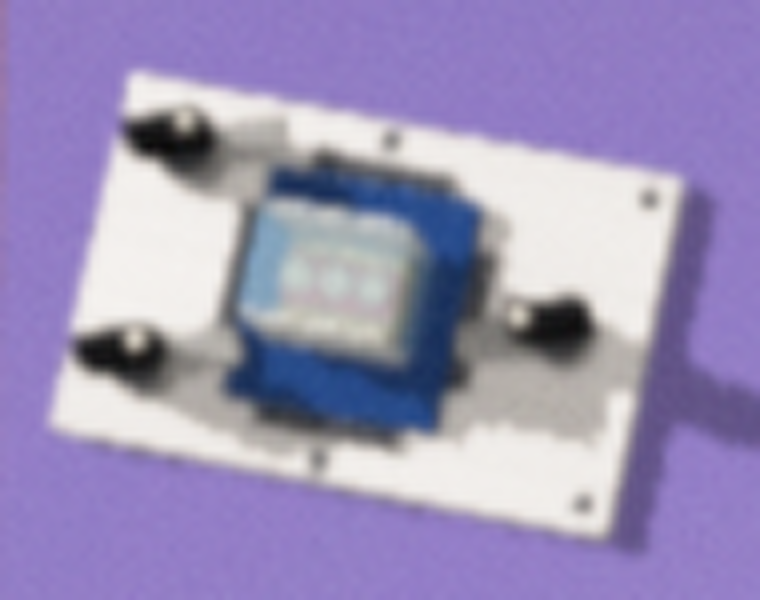

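View pics/crop2.png

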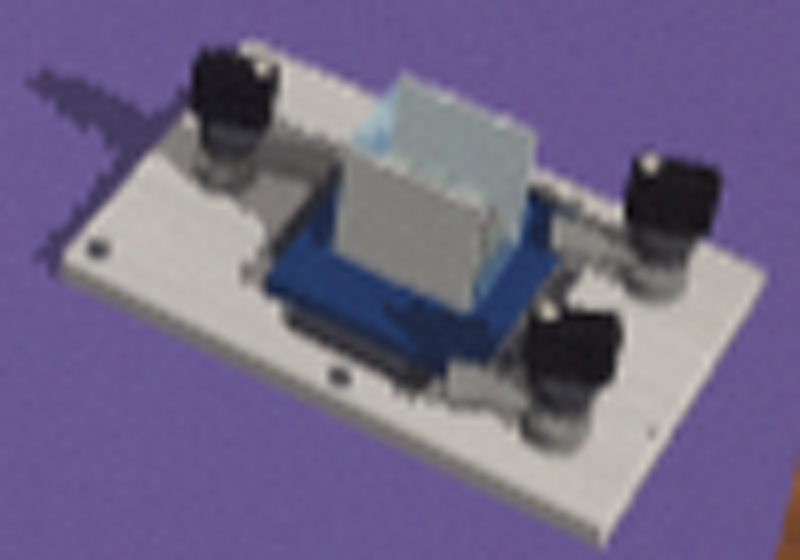

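The frame at (290,255) fits. Its knobs are 76 mm apart (A–B) and 142 mm apart (AB–C), as specified, and it holds the cuvette with the dogs over the foot, which the crops confirm. The empty one at (250,470) is the look-alike.

- **Frame:** origin about (562,230), yaw about -12.2°.
- **Knob B:** (613,286), wing at 96°.
- **Knob A:** (539,302), wing at 99.7°.
- **Knob C:** (546,155), wing at 89.7°.

I'll start with B.

```bash
python3 -m creep '{"slide":[[3,5.12,0],[3,5.12,0],[3,5.12,0],[3,5.12,0],[3,5.12,0],[3,5.12,0],[3,5.12,0],[3,5.12,0]],"turn":[0.09,0.09,0.09,0.09,0.09,0.09,0.09,0.09],"claw":[0.35,0.35,0.35,0.35,0.35,0.35,0.35,0.35]}' 15
python3 -m creep '{"slide":[[3,5.12,0],[3,5.12,0],[3,5.12,0],[3,5.12,0],[3,5.12,0],[3,5.12,0],[3,5.12,0],[3,5.12,0]],"turn":[0.09,0.09,0.09,0.09,0.09,0.09,0.09,0.09],"claw":[0.35,0.35,0.35,0.35,0.35,0.35,0.35,0.35]}'
```

```text
clock: 1.25
eef_pos: [374.9, -121.9, 404.9]
eef_rot: [3.141, -0.0, 0.97]
wrist_force: [1.8, -0.8, 0.7]
finger_gap: 33.1
finger_force: 0.0
clock: 2.25
eef_pos: [615.0, 287.7, 404.5]
eef_rot: [-3.141, 0.0, 1.69]
wrist_force: [0.3, -0.2, 0.9]
finger_gap: 33.0
finger_force: 0.0
```

```bash
python3 -m creep '{"slide":[[-0.2,-0.15,-4],[0,0,-4],[0,0,-4],[0,0,-2],[0,0,-1.2],[0,0,-1],[0,0,0]],"turn":[-0.016,0,0,0,0,0,0],"claw":[0.35,0.35,0.35,0.35,0.35,0.35,0.35]}'
python3 -m creep '{"slide":[[0,0,0],[0,0,0],[0,0,0],[0,0,0]],"turn":[0,0,0,0],"claw":[0.05,0.05,0.05,0.05]}' 20
```

```text
clock: 3.12
eef_pos: [612.4, 284.4, 242.8]
eef_rot: [3.141, -0.0, 1.671]
wrist_force: [0.5, 0.7, 0.8]
finger_gap: 32.8
finger_force: 0.0
clock: 3.62
eef_pos: [613.0, 284.1, 243.5]
eef_rot: [3.138, -0.0, 1.671]
wrist_force: [8.3, -0.4, -1.9]
finger_gap: 12.0
finger_force: 20.0
```

```bash
python3 -m creep '{"slide":[[0.06,0,0],[0,0,0],[0,0,0],[0,0,0]],"turn":[0.16,0.16,0.16,0.16],"claw":[0.05,0.05,0.05,0.05]}' 30
python3 -c "
from cell import manip
s=manip.read_state();print(s['wrist_force'],s['moment'])"
```

```text
clock: 4.12
eef_pos: [613.7, 284.4, 243.5]
eef_rot: [3.137, 0.002, 2.316]
wrist_force: [11.5, 2.5, -3.6]
finger_gap: 11.6
finger_force: 30.0
[11.47896052  2.51869624 -3.56391312] [ 0.44736518 -2.22968842 -0.09670429]
```

```bash
python3 -m creep '{"slide":[[0,0,0],[0,0,0],[0,0,0],[0,0,0],[0,0,0]],"turn":[0.16,0.16,0.16,0.14,0],"claw":[0.05,0.05,0.05,0.05,0.05]}' 30
python3 -c "
from cell import manip
s=manip.read_state();print(s['wrist_force'],s['moment'])"
```

```text
clock: 4.75
eef_pos: [613.8, 284.8, 243.5]
eef_rot: [3.138, 0.005, 2.933]
wrist_force: [14.3, 7.0, -5.8]
finger_gap: 11.9
finger_force: 30.0
[14.31774648  6.96747498 -5.81807204] [ 1.33303158 -2.79884324 -0.10267688]
```

```bash
python3 -m creep '{"slide":[[0.1,0.06,0],[0,0,0],[0,0,0]],"turn":[0.03,0.03,0],"claw":[0.05,0.05,0.05]}' 30
python3 -c "
from cell import manip
s=manip.read_state();print(s['wrist_force'],s['moment'])"
```

```text
clock: 5.12
eef_pos: [614.5, 285.1, 243.5]
eef_rot: [3.14, 0.003, 2.99]
wrist_force: [6.8, 3.8, -1.8]
finger_gap: 12.0
finger_force: 31.1
[ 6.82484374  3.75817354 -1.80464961] [ 0.63459293 -1.4332257  -0.58715932]
```

```bash
python3 -m creep '{"slide":[[0,0,0],[0,0,0]],"turn":[0.03,0],"claw":[0.05,0.05]}' 30
python3 -c "
from cell import manip
s=manip.read_state();print(s['wrist_force'],s['moment'])"
python3 -m creep '{"slide":[[0,0,0],[0,0,0],[0,0,2],[0,0,4]],"turn":[0,0,0,0],"claw":[0.3,0.3,0.3,0.3]}' 30
```

```text
clock: 5.38
eef_pos: [614.4, 285.2, 243.5]
eef_rot: [3.14, 0.003, 3.02]
wrist_force: [4.7, 3.6, -1.5]
finger_gap: 12.2
finger_force: 31.2
[ 4.70000574  3.64710587 -1.541294  ] [ 0.62410891 -1.10950458 -0.62509666]
clock: 5.88
eef_pos: [613.8, 284.9, 303.2]
eef_rot: [-3.14, -0.002, 3.021]
wrist_force: [-0.0, -0.5, 0.8]
finger_gap: 28.2
finger_force: 0.0
```

```bash
python3 -m creep '{"slide":[[-1,0.2,0],[-1,0.2,0],[-1,0.2,0],[-1,0.2,0],[-1,0.2,0],[-1,0.2,0],[-1,0.2,0],[-0.3,0.26,0]],"turn":[-0.16,-0.16,-0.16,-0.16,-0.16,-0.16,-0.16,-0.16],"claw":[0.35,0.35,0.35,0.35,0.35,0.35,0.35,0.35]}'
python3 -m creep '{"slide":[[0,0,-2],[0,0,-2],[0,0,-2],[0,0,0],[0,0,0],[0,0,0],[0,0,0],[0,0,0]],"turn":[0,0,0,0,0,0,0,0],"claw":[0.35,0.35,0.35,0.35,0.05,0.05,0.05,0.05]}' 30
python3 -c "
from cell import manip
s=manip.read_state();print(s['wrist_force'],s['moment'])"
```

```text
clock: 6.88
eef_pos: [540.6, 301.7, 304.4]
eef_rot: [3.14, -0.0, 1.736]
wrist_force: [0.4, -0.7, -1.1]
finger_gap: 33.1
finger_force: 0.0
clock: 7.88
eef_pos: [540.3, 301.6, 243.4]
eef_rot: [-3.139, 0.0, 1.741]
wrist_force: [-12.6, -3.3, 9.4]
finger_gap: 11.8
finger_force: 30.0
[-12.64482764  -3.32936984   9.37481293] [-0.64455008  2.33831901  0.01247363]
```

```bash
python3 -m creep '{"slide":[[-0.1,0,0],[0,0,0],[0,0,0],[0,0,0],[0,0,0],[0,0,0],[0,0,0],[0,0,0]],"turn":[0.16,0.16,0.16,0.16,0.16,0.16,0.16,0.12],"claw":[0.05,0.05,0.05,0.05,0.05,0.05,0.05,0.05]}' 30
python3 -c "
from cell import manip
s=manip.read_state();print(s['wrist_force'],s['moment'])"
python3 -m creep '{"slide":[[0,0,0],[0,0,0],[0,0,0]],"turn":[0.02,0.02,0],"claw":[0.05,0.05,0.05]}' 30
python3 -c "
from cell import manip
s=manip.read_state();print(s['wrist_force'],s['moment'])"
```

```text
clock: 8.88
eef_pos: [539.8, 301.6, 243.4]
eef_rot: [3.141, -0.0, 2.985]
wrist_force: [-4.0, -1.1, 4.7]
finger_gap: 11.9
finger_force: 30.6
[-3.99702445 -1.10383184  4.74913551] [-0.12761419  0.64534525 -0.49535034]
clock: 9.25
eef_pos: [539.9, 301.6, 243.4]
eef_rot: [3.141, -0.0, 3.018]
wrist_force: [-5.1, -1.2, 5.7]
finger_gap: 12.5
finger_force: 31.8
[-5.13083711 -1.22719694  5.72851007] [-0.20375942  0.91312966 -0.64708345]
```

```bash
python3 -m creep '{"slide":[[0,0,0],[0,0,0],[0,0,2],[0,0,4],[0,-1.68,0],[0,-2,0],[0,-2,0],[0,-2,0]],"turn":[0,0,0,0,-0.17,-0.16,-0.16,-0.16],"claw":[0.3,0.3,0.3,0.35,0.35,0.35,0.35,0.35]}'
python3 -m creep '{"slide":[[0.1,-2,0],[0.2,-2,0],[0.2,-2,0],[0.2,-1,0],[0,0,0]],"turn":[-0.16,-0.16,-0.16,-0.16,-0.16],"claw":[0.35,0.35,0.35,0.35,0.35]}'
```

```text
clock: 10.25
eef_pos: [540.0, 224.2, 304.2]
eef_rot: [3.14, 0.001, 2.365]
wrist_force: [-0.5, 0.5, -0.4]
finger_gap: 32.8
finger_force: 0.0
clock: 10.88
eef_pos: [547.2, 154.1, 304.2]
eef_rot: [3.14, -0.0, 1.564]
wrist_force: [0.3, 0.1, -0.5]
finger_gap: 32.9
finger_force: 0.0
```

```bash
python3 -m creep '{"slide":[[0,0.06,-2],[0,0,-2],[0,0,-2],[0,0,0],[0,0,0],[0,0,0],[0,0,0],[0,0,0]],"turn":[0,0,0,0,0,0,0,0],"claw":[0.35,0.35,0.35,0.35,0.05,0.05,0.05,0.05]}' 30
python3 -m creep '{"slide":[[0,0,0],[0,0,0],[0,0,0],[0,0,0],[0,0,0],[0,0,0],[0,0,0],[0,0,0]],"turn":[0.16,0.16,0.16,0.16,0.16,0.16,0.16,0.16],"claw":[0.05,0.05,0.05,0.05,0.05,0.05,0.05,0.05]}' 30
python3 -c "
from cell import manip
s=manip.read_state();print(s['wrist_force'],s['moment'])"
```

```text
clock: 11.88
eef_pos: [546.9, 155.6, 243.7]
eef_rot: [3.141, -0.0, 1.571]
wrist_force: [-3.5, 1.2, 6.7]
finger_gap: 11.6
finger_force: 29.7
clock: 12.88
eef_pos: [546.7, 155.3, 243.7]
eef_rot: [-3.141, -0.001, 2.856]
wrist_force: [-9.8, -4.0, 10.6]
finger_gap: 11.8
finger_force: 29.9
[-9.79184125 -3.95193595 10.55913336] [-0.72196378  1.64220501 -0.05748964]
```

```bash
python3 -m creep '{"slide":[[-0.05,-0.03,0],[0,0,0],[0,0,0],[0,0,0]],"turn":[0.06,0.06,0.04,0],"claw":[0.05,0.05,0.05,0.05]}' 30
python3 -c "
from cell import manip
s=manip.read_state();print(s['wrist_force'],s['moment'])"
python3 -m creep '{"slide":[[0,0,0],[0,0,0],[0,0,2],[0,0,4],[0,0,4],[0,0,0]],"turn":[0,0,0,-0.1,-0.1,0],"claw":[0.3,0.3,0.3,1,1,1]}' 30
```

```text
clock: 13.38
eef_pos: [546.5, 155.0, 243.6]
eef_rot: [3.141, 0.0, 3.01]
wrist_force: [-2.4, -1.4, 5.9]
finger_gap: 12.5
finger_force: 31.5
[-2.41907546 -1.42278908  5.91976284] [-0.22209174  0.55869128 -0.68656211]
clock: 14.12
eef_pos: [546.7, 155.2, 345.7]
eef_rot: [3.139, 0.005, 2.81]
wrist_force: [-0.8, -0.3, -0.5]
finger_gap: 54.5
finger_force: 0.0
```

```bash
python3 - <<'E'
from h import *
im,d,P=shot("scene");np.savez("scene1.npz",im=im,P=P)
t,d2,P2=shot("top");np.savez("top1.npz",im=t,P=P2)
a=cv2.resize(im[200:290,265:375],(440,360),interpolation=cv2.INTER_CUBIC)
b=cv2.resize(t[125:200,140:230],(360,360),interpolation=cv2.INTER_CUBIC)
save(np.hstack([a,b]),"pics/c3.png")
E
```

```text
(no output)
```

View pics/c3.png

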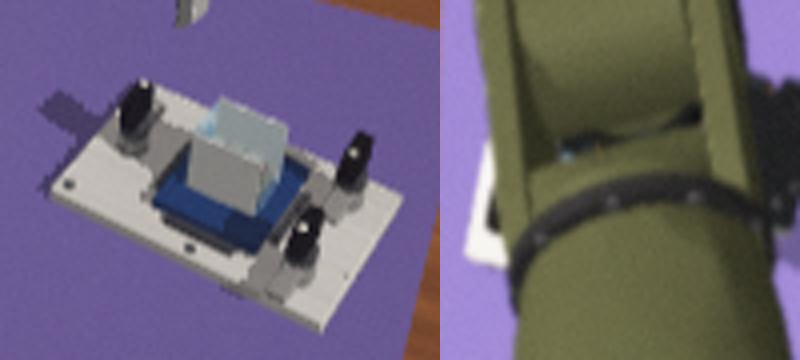

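The scene crop (left half of the picture) shows all three wings turned about 90° along the frame's x, at (137,105), (355,160) and (308,235). The dogs are clear of the foot and the cuvette hasn't been disturbed. Next is the cuvette grasp.

```bash
python3 -m creep '{"slide":[[0.2,0.9,0],[0.2,0.9,0],[0.2,0.9,0],[0.2,0.9,0],[0.2,0.9,0],[0.2,0.9,0],[0.2,0.9,0],[0.2,1.1,0]],"turn":[-0.16,-0.16,-0.16,-0.16,-0.16,-0.16,-0.16,-0.16],"claw":[1,1,1,1,1,1,1,1]}'
python3 -m creep '{"slide":[[0,0,0],[0,0,0],[0,0,-2],[0,0,0]],"turn":[-0.16,-0.012,0,0],"claw":[1,1,1,1]}'
python3 -c "
from h import *
im,d,P=shot('scene')
save(cv2.resize(im[160:280,260:380],(600,600),interpolation=cv2.INTER_CUBIC),'pics/c4.png')"
```

```text
clock: 15.22
eef_pos: [562.5, 229.3, 340.8]
eef_rot: [-3.139, 0.001, 1.526]
wrist_force: [-0.3, 0.4, 0.4]
finger_gap: 93.7
finger_force: 0.0
clock: 15.72
eef_pos: [562.2, 228.9, 320.7]
eef_rot: [-3.138, 0.002, 1.362]
wrist_force: [0.5, -0.1, -0.1]
finger_gap: 94.1
finger_force: 0.0
```

View pics/c4.png

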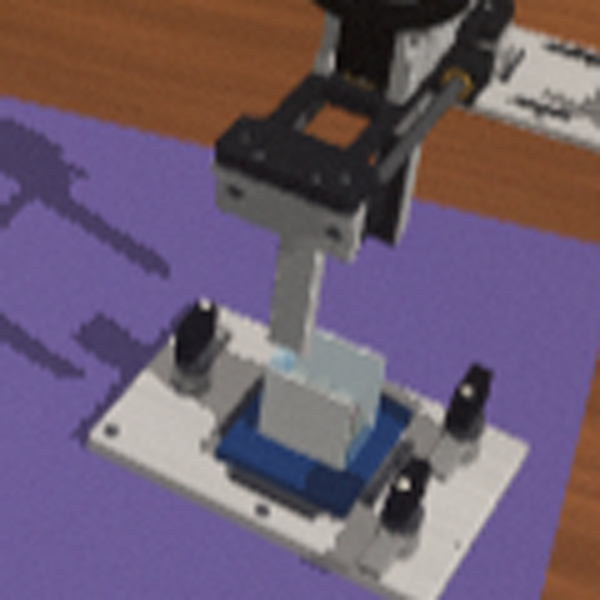

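The fingers straddle the block: the near finger is at (295,290), above the frosted face at (310,400), and the yaw matches. Descending and closing.

```bash
python3 -m creep '{"slide":[[0.04,0.03,-3],[0,0,-3],[0,0,-1.5],[0,0,-1.3],[0,0,0]],"turn":[-0.005,0,0,0,0],"claw":[1,1,1,1,1]}'
python3 -m creep '{"slide":[[0,0,0],[0,0,0],[0,0,0],[0,0,0],[0,0,0],[0,0,0],[0,0,0],[0,0,0]],"turn":[0,0,0,0,0,0,0,0],"claw":[0.3,0.3,0.3,0.3,0.3,0.3,0.3,0.3]}' 8
python3 -c "
from cell import manip
s=manip.read_state();print(s['wrist_force'],s['moment'])"
```

```text
clock: 16.4
eef_pos: [562.9, 229.4, 234.4]
eef_rot: [-3.141, 0.0, 1.354]
wrist_force: [0.2, 0.7, 0.1]
finger_gap: 94.0
finger_force: 0.0
clock: 17.4
eef_pos: [562.8, 229.4, 234.7]
eef_rot: [-3.142, 0.0, 1.354]
wrist_force: [-1.3, -0.9, 0.3]
finger_gap: 40.1
finger_force: 8.0
[-1.31324971 -0.85437665  0.2913013 ] [-0.01226844  0.07255312  0.01390557]
```

Gripped at 40.1 mm, which is the width across the frosted sides. Lifting, and at the same time refining the beam position from the stored pictures.

```bash
python3 -m creep '{"slide":[[0,0,0],[0,0,0],[0,0,0.5],[0,0,1.5],[0,0,2],[0,0,3],[0,0,4],[0,0,4.5]],"turn":[0,0,0,0,0,0,0,0],"claw":[0.3,0.3,0.3,0.3,0.3,0.3,0.3,0.3]}' 35
python3 - <<'E'
from h import *
from scipy.optimize import minimize
from scipy.ndimage import median_filter
for f in("top0","scene0"):
    z=np.load(f+".npz");im,P=z["im"].astype(int),z["P"].astype(float)
    reg=(abs(P[...,0]-515)<90)&(abs(P[...,1]+203)<190)
    zf=median_filter(P[...,2],3)
    hi=reg&(zf>9.5)&(zf<19)&(im[...,2]-im[...,1]<25); lo=reg&(zf<4.5)&(zf>-6)
    print(f,hi.sum(),lo.sum())
    A=P[hi][:,:2];B=P[lo][:,:2]
    def cost(p):
        def ins(Q):
            c,s=np.cos(p[2]),np.sin(p[2]);q=Q-p[:2]
            u=np.abs(q@[c,s])-47.5;v=np.abs(q@[-s,c])-155
            return 1/(1+np.exp(np.clip(np.maximum(u,v)/1.2,-50,50)))
        return -ins(A).sum()+ins(B).sum()
    best=min((minimize(cost,[x,y,t],method="Nelder-Mead",options=dict(initial_simplex=np.array([[x,y,t],[x+6,y,t],[x,y+6,t],[x,y,t+.05]]))) for x in(505,515) for y in(-200,-208) for t in(-.05,0.)),key=lambda r:r.fun)
    print("base",best.x.round(3),best.fun)
    c,s=np.cos(best.x[2]),np.sin(best.x[2])
    for nm,lo_,hi_ in(("L",-130,-30),("R",-390,-270)):
        m=reg&(P[...,2]>108)&(P[...,2]<170)&(P[...,1]>lo_)&(P[...,1]<hi_)
        org=m&(im[...,0]-im[...,2]>70)
        blu=m&(im[...,2]-im[...,0]>50)
        Q=P[m&~org&~blu]
        q=Q[:,:2]-best.x[:2];v=q@[-s,c];u=q@[c,s]
        # cylinder fit radius 19, axis u0+k v, z0
        from scipy.optimize import least_squares
        fn=lambda p:np.hypot(u-p[0]-p[2]*v,Q[:,2]-p[1])-19
        r=least_squares(fn,[0,130,0],loss="soft_l1",f_scale=1)
        print(nm,m.sum(),"cyl u0,z0,k",r.x.round(3),"v range",np.percentile(v,[1,3,97,99]).round(1),
          "orange v",np.median((P[org][:,:2]-best.x[:2])@[-s,c]).round(1) if org.any() else None,"u",np.median((P[org][:,:2]-best.x[:2])@[c,s]).round(1) if org.any() else None,"zmax",np.percentile(P[org][:,2],97).round(1),
          "blue v",np.median((P[blu][:,:2]-best.x[:2])@[-s,c]).round(1) if blu.any() else None,blu.sum())
E
```

```text
clock: 18.4
eef_pos: [562.6, 229.3, 391.7]
eef_rot: [3.142, -0.0, 1.354]
wrist_force: [0.4, -0.1, -2.6]
finger_gap: 39.8
finger_force: 34.9
top0 2783 4588
base [ 5.12911e+02 -2.02151e+02 -5.30000e-02] -2645.7709815142393
L 499 cyl u0,z0,k [-9.06000e-01  1.30139e+02  6.00000e-03] v range [ 73.7  74.7 151.7 154. ] orange v 84.0 u -4.7 zmax 162.1 blue v None 0
R 554 cyl u0,z0,k [-6.33000e-01  1.29987e+02 -7.00000e-03] v range [-153.  -150.7  -71.   -68.8] orange v -82.6 u -4.4 zmax 160.0 blue v None 0
scene0 1840 2395
base [ 5.10722e+02 -2.01575e+02 -5.30000e-02] -1679.0821699624364
L 462 cyl u0,z0,k [ 2.93600e+00  1.28382e+02 -2.00000e-02] v range [ 73.   83.4 156.2 156.7] orange v 85.4 u 15.0 zmax 158.2 blue v None 0
R 348 cyl u0,z0,k [1.38500e+00 1.28289e+02 4.00000e-03] v range [-152.1 -150.5  -70.6  -68.2] orange v -81.8 u 15.6 zmax 158.6 blue v None 0
```

Both cameras agree on the beam centre: about (512.5,-202), stand yaw -0.053. The wrist now carries about 2.6 N, so the cuvette is lifted. Carrying it across above the lamps.

```bash
python3 -m creep '{"slide":[[0,-1,1],[-0.3,-2.5,1],[-0.4,-3.5,0],[-0.4,-3.5,0],[-0.4,-3.5,0],[-0.4,-3.5,0],[-0.4,-3.5,0],[-0.4,-3.5,0]],"turn":[0,0,0.02,0.02,0.02,0.02,0.02,0.02],"claw":[0.3,0.3,0.3,0.3,0.3,0.3,0.3,0.3]}'
python3 -m creep '{"slide":[[-0.4,-3.5,0],[-0.4,-3.5,0],[-0.4,-3.5,0],[-0.4,-3.5,0],[-0.4,-3,0],[-0.3,-1.64,0],[0,0,0],[0,0,0]],"turn":[0.02,0.02,0.004,0,0,0,0,0],"claw":[0.3,0.3,0.3,0.3,0.3,0.3,0.3,0.3]}'
```

```text
clock: 19.4
eef_pos: [535.3, -17.2, 408.7]
eef_rot: [-3.14, 0.0, 1.474]
wrist_force: [-0.9, -0.2, -3.3]
finger_gap: 39.8
finger_force: 34.9
clock: 20.4
eef_pos: [512.9, -201.3, 409.5]
eef_rot: [-3.141, -0.0, 1.518]
wrist_force: [-0.3, 0.4, -2.1]
finger_gap: 40.1
finger_force: 34.9
```

```bash
python3 -m creep '{"slide":[[0,-0.05,-2],[0,0,-2],[0,0,-2],[0,0,-2],[0,0,-1.2],[0,0,0],[0,0,0]],"turn":[0,0,0,0,0,0,0],"claw":[0.3,0.3,0.3,0.3,0.3,0.3,0.3]}'
python3 - <<'E'
from h import *
im,d,P=shot("scene");np.savez("scene2.npz",im=im,P=P)
save(cv2.resize(im[100:240,125:285],(800,600+100)[:2] if 0 else (685,600),interpolation=cv2.INTER_CUBIC),"pics/c5.png")
I=im.astype(int)
bl=(I[...,2]-I[...,0]>25)&(I[...,2]>I[...,1]+15)&(I[...,0]<60)&(P[...,2]>85)&(P[...,2]<115)&(abs(P[...,0]-512)<70)&(abs(P[...,1]+202)<60)
q=P[bl];print(len(q))
c,s=np.cos(-.053),np.sin(-.053);w=q[:,:2]-[512.5,-202]
u=w@[c,s];v=w@[-s,c]
top=abs(q[:,2]-105)<2.5
for n,a in(("u",u),("v",v),("z",q[:,2])):print(n,np.percentile(a,[0,1,3,10,50,90,97,99,100]).round(1))
# front +x face edge
f=u>38; print("front face: u",np.median(u[f]).round(1),"slope",np.polyfit(v[f],u[f],1).round(3),"z range",np.percentile(q[f][:,2],[2,98]).round(1))
ro,co=np.where(bl);print(ro.min(),ro.max(),co.min(),co.max())
E
```

```text
clock: 21.28
eef_pos: [513.1, -202.4, 318.4]
eef_rot: [3.141, 0.0, 1.518]
wrist_force: [0.0, 0.0, -2.7]
finger_gap: 39.6
finger_force: 34.9
232
u [-40.8 -39.  -36.3 -20.6  28.2  42.2  43.6  44.1  44.9]
v [-35.9 -34.3 -33.3 -25.7  19.5  37.5  39.5  40.2  42.2]
z [ 96.9  99.   99.8 101.4 104.4 106.7 107.3 107.8 108.2]
front face: u 41.9 slope [4.0000e-03 4.1634e+01] z range [ 99.  107.3]
168 186 170 204
```

View pics/c5.png

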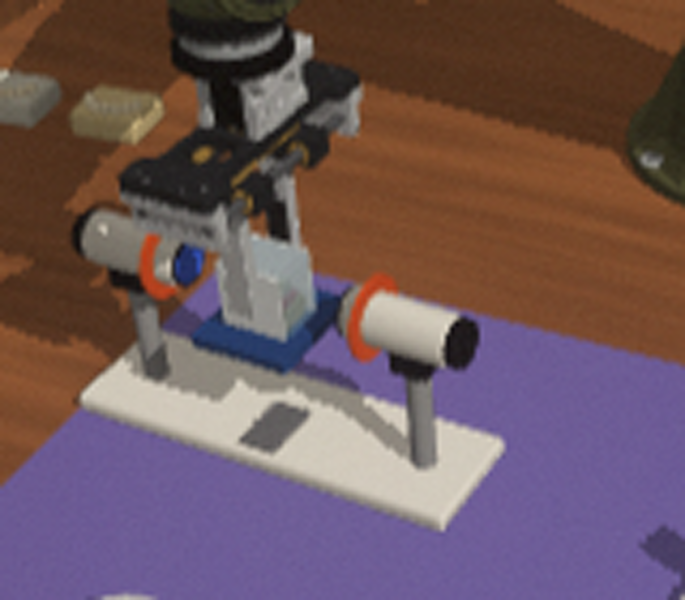

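The cuvette hangs upright between the lenses, with its clear windows facing both lamps at (185,262) and (350,310). One numeric check of the centring along the beam, using the same camera for the cuvette and the lamps.

```bash
python3 - <<'E'
from h import *
z=np.load("scene2.npz");im,P=z["im"].astype(int),z["P"]
c,s=np.cos(-.053),np.sin(-.053);w=P[...,:2]-[512.5,-202]
u=w@[c,s];v=w@[-s,c];Z=P[...,2]
pr=lambda n,m,a:print(n,m.sum(),np.percentile(a[m],[1,5,25,50,75,95,99]).round(1) if m.any() else None)
pr("foot front v",(abs(u-42)<3)&(abs(v)<55)&(Z>94)&(Z<107),v)
pr("frosted front v",(abs(u-20)<3)&(abs(v)<45)&(Z>112)&(Z<122),v)
pr("frosted front u",(abs(u-20)<6)&(abs(v)<20)&(Z>112)&(Z<125),u)
pr("block z (front face top, v side)",(abs(u-20)<3)&(abs(v)<35)&(abs(v)>12)&(Z>106)&(Z<175),Z)
org=(im[...,0]-im[...,2]>70)&(abs(u)<40)&(Z>95)&(Z<170)
pr("shield + v",org&(v>60)&(v<110),v);pr("shield - v",org&(v<-60)&(v>-110),v)
front=(Z>112)&(Z<150)&(abs(u)<24)
pr("head + v",front&~org&(v>52)&(v<170),v);pr("head - v",front&~org&(v<-52)&(v>-170),v)
E
```

```text
foot front v 67 [-34.5 -32.1 -16.4   0.5  20.9  36.4  39.1]
frosted front v 27 [-22.7 -20.6  -6.1  11.1  19.5  26.8  27.5]
frosted front u 23 [18.4 19.  19.7 20.6 21.5 22.6 23.3]
block z (front face top, v side) 96 [106.5 107.1 116.6 131.  143.1 154.  155.4]
shield + v 88 [75.1 82.  84.8 85.7 86.5 87.7 91.3]
shield - v 61 [-94.2 -84.3 -82.5 -81.3 -80.2 -78.9 -77. ]
head + v 385 [ 66.7  72.9 101.2 121.6 143.5 155.6 156.8]
head - v 302 [-151.8 -147.9 -127.8 -107.1  -70.1  -62.4  -61.2]
```

In the same camera, the cuvette centre (+2.3) and the lamp midpoint (+2.2 to +2.7) agree along the beam. Across the beam and in height they also match to about 1 mm. Settling, then handing in.

```bash
python3 -m creep '{"slide":[[0,0,0],[0,0,0],[0,0,0],[0,0,0]],"turn":[0,0,0,0],"claw":[0.3,0.3,0.3,0.3]}'; python3 -c "
from cell import manip
print(manip.sign_off())"
```

```text
clock: 21.82
eef_pos: [512.9, -202.5, 317.7]
eef_rot: [3.142, -0.0, 1.518]
wrist_force: [-0.8, 0.2, -2.5]
finger_gap: 39.8
finger_force: 34.9
the job is handed in; nothing more can be done
None
```

I turned all three clamps to their end stops and lifted the cuvette out by its frosted sides. I handed in at 21.8 s with it held upright and still, within about 1 mm of the beam centre by camera, with a clear window facing each lens.

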